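Start the filter cap without crossing its threads

TASK

Put the blue T-handled screw cap on the neck of the white filter housing and screw it fully home (clockwise), then let go of it. The thread has several starts and in some of them it crosses: start it gently, and if it binds after only a small turn do not force it, but turn back, lift the cap out and try the next start a quarter turn on. Never force it at the end of the thread either, and leave everything else on the bench where it is.

Things in the scene. Friction and masses are not known exactly. Their poses are not given: they have to be found in the camera images.
- cap_bar (a point): Centre of the orange grip bar of the loose blue screw cap: 58 mm long (along x), 14 mm thick (y, the way to grip it), 20 mm tall, on an 18 mm thick stem with 19 mm free height between bar and cap top. 62 mm above the cap's lower rim. z is up along the screw axis. The cap stands upright on the bench at the start.
- cap: The same cap (about 0.16 kg), origin at the centre of its lower rim, x along the bar, z up. Round, 56 mm diameter, 34 mm tall without its handle, open below. Inside, 11 mm above the rim, two opposite steel pins 4.5 mm thick point inward along x; they run in the neck's thread, with 1.8 mm vertical play. It is started true only when upright.
- neck_top (a point): Centre of the top face of the white threaded neck with grey core (44 mm diameter, 26 mm tall, a tapered nose 3.5 mm high on top; the cap goes over it with 1.3 mm play all round, its rim flared). z is up along its axis. Height of the bar's centre above this point: 53 mm with the pins resting on the top face, 43 mm dropped into a start, about 41 mm where it binds crossed, 37 mm fully home.
- housing: Fixed white filter housing with blue head that carries the neck: 124 mm base diameter, 132 mm up to the neck's top face, two pipe stubs 70 mm out to the sides, 86 mm up. Origin under its centre on the bench. Its axes do not tell where the thread's starts lie. Thread damage: over 80 N between cap and housing, from about 0.6 N m.
- thread_mouths (a point): Point on the neck's axis 10 mm below its top face, the floor level of the thread's four starts: open mouths 10 mm wide in the top face, a quarter turn (1.57 rad) apart. Turned until its pins are over two opposite mouths, the cap drops 10 mm by its own weight. From there it is screwed in clockwise seen from above.
- thread_end (a point): Point on the neck's axis 16 mm below its top face, the floor of the thread's end. In one opposite pair of starts the cap runs 0.95 to 1.3 rad to a dead stop and sinks 6 mm: home. In the other pair it binds dead after 0.3 to 0.65 rad (0.48 rad past the mouth's middle): turn back, lift 10 mm, go a quarter turn on. Turning freely takes under 0.1 N m; 0.3 N m about the axis is a sure stop.
- beaker: Glass beaker, 68 mm diameter, 90 mm tall, origin under its centre. Leave alone.
- reagent: Amber reagent bottle with red cap, 64 mm diameter, 150 mm tall, origin under its centre. Leave alone.
- oring: Spare red sealing ring lying flat, 54 mm diameter, 6 mm thick, origin under its centre. Leave alone.
- spanner: Steel spanner lying flat, 170 mm long, along its x. Leave alone.
- jar: Glass jar with white lid, 60 mm diameter, 70 mm tall, origin under its centre. Leave alone.
- oldcap: Low grey plain cap, 48 mm diameter, 22 mm tall, origin under its centre. Leave alone.
- dish: Shallow covered glass dish, 94 mm diameter, 18 mm tall, origin under its centre. Leave alone.
There are look-alikes about, which are no part of the job. Several things look just like the cap: the one meant starts nearest to the robot's base.

How it is judged:
By the outcome, as a careful person would: the job done as asked, in the order asked, and still so for the second after the job is handed in, with the robot touching nothing.
It also fails if it takes over 72 s, if anything falls off the work surface, if the arm or the gripper's body presses on something with over 40 N, if the wrist force passes 120 N, or if a joint passes its speed limit or range.

ROBOT

A 6-joint arm with a two-finger parallel gripper is mounted at the origin on the work surface. World frame = base frame: x ahead of the robot, y to its left, z up, the work surface at z = 0. Lengths are in mm, angles in rad, forces in N, time in s.
With the tool pointing down it reaches from about 350 to 775 mm from the base axis. Payload 7.3 kg.
Tool frame: the origin (TCP) lies on the centre line of the jaws, within the pads' length; the fingertips stand 22 mm ahead of it and the grasp point (between the pads) lies 3 mm ahead of it; z points along the fingers, y is the direction in which the jaws open and shut (so a half turn about z gives the same grasp; the last joint's range is limited). The gripper opens to 92 mm and grips with 3 to 60 N. Pads are 19 mm wide; open, the fingers measure 130 mm over their backs; the gripper's body (75 mm by 190 mm) begins 47 mm behind the grasp point.
Start: joints at [-1.324, 0.342, 1.524, -0, 1.275, -0.146], TCP at [200.981, -485.025, 248.741] pointing down, gripper open.
Joint ranges: [-2.53, 2.53], [-0.77, 2.02], [0.04, 2.7], [-1, 4.14], [0.28, 2.66], [-3.11, 3.11]. Speed limits (rad/s): [2.57, 2.57, 3.14, 3.14, 3.14, 3.14].

INTERFACE

Orientations are given as [roll, pitch, yaw] about the fixed x, y, z axes, in that order (R = Rz(yaw) Ry(pitch) Rx(roll)).
In Python, from plant import get_obs, capture, bot, spot_in gives the robot as it stands.
- The arm moves only by the shell command python3 -m handwheel 'ROWS' [OPENING]. ROWS is JSON, a list of rows, each a list of 2 entries, a list of its own where there are three numbers: the shift along the world's x, y, z in mm, then the turn, a rotation vector about the world's x, y, z in rad. In form: [[[x, y, z], [wx, wy, wz]], ...]. A call has 1 to 12 rows; each row shifts and turns the commanded pose from where the row before left it; what a row does not reach is not made up. A row lasts 1/8 s, in which the tool goes at most 62.5 mm and 10.7 degrees, less where a joint would pass 70% of its speed; a pose out of reach is approached as far as the arm can. A call is refused whole if a number of a shift passes 62.5 or a number of a turn 0.188, either way. A call with a gripper value outside its range is refused whole. OPENING is the closure, from 0 (fully open) to 1 (shut), set as the call begins (- or left out, the last holds). The fingers move at their own pace and stop on an object; the grip force is fixed at half the most. Time passes only in rows, so rows that do not move let the fingers close. It gives the time, the measured TCP pose, the force and the opening at its end, in the units of the state.
- get_obs(): the state, without advancing time (a new reading comes with each control period).
- capture(name): name is "side" or "top" or "wrist"; returns a dict with "img" (480x640x3 uint8, red, green, blue), "fx", "fy", "cx", "cy" (pixels), "cam_to_world" (4x4, takes a point from camera to world coordinates). Camera axes: x right, y up, looking along -z (the intrinsics and any distortion apply to the point x, -y, -z); pixel columns grow to the right and rows downward; lengths in mm; the calibration is good to about 2 mm. A picture is of the moment at which its call begins. There is no depth.
- bot.close_job(): hands the job in, once; it reports no verdict.
Trained networks look in the newest picture that a camera, given by its name, has taken for a name from the list of things; names that differ only in an ending like _2 or _b are one class to them, and where a whole thing is asked for, a point or a joint stands for the part that bears it (a point fixed in the world has none). Each returns a list of dicts, best first, with "score" (0 to 1); they miss things now and then, are a little off and sometimes report something else, mostly with a low value. They report only what shows in the picture. A call takes as long as a camera call. They do not tell look-alikes from the thing itself.
- spot_in(thing, camera): "xyz" ([x, y, z] in mm, in the coordinates of the camera as it stood for that picture, good to about 4 mm: the middle of the surface that is visible of it).
The state is a dict: "time": time; "joint_positions": joint angles; "dq": joint speeds; "tau": joint torques, N m; "tool_pos": TCP position; "tcp_rot": TCP orientation; "contact_force": force on the tool from outside, world axes, zero at the start; "moment": the same for the moment, N m; "grip_width": finger opening in mm.
Only numpy, scipy, OpenCV 4.12 (cv2) and the standard library are available. Lean on these libraries where they do the work, as an engineer would, in place of code of your own. Each camera call takes 0.05 s, during which the arm holds its last target. There are 200 camera calls.

## Working session

There is one attempt and no reset: what is moved stays moved. The work goes in short steps, Python scripts to look and compute and a shell command to move; the robot and the scene stay as the last step left them, time stands still between calls to the robot, and variables do not carry over. Pictures are saved under pics/ and viewed, about 8 in all and at most 12, crops included, and the job is handed in when it is done.

```bash
ls; mkdir -p pics
cat > h.py <<'E'
import numpy as np, cv2
from plant import get_obs, capture, bot, spot_in
def w(c,p): return (np.array(c["cam_to_world"])@np.r_[p,1])[:3]
def px(c,P):
    q=np.linalg.inv(c["cam_to_world"])@np.r_[P,1]; return np.round([c["cx"]+c["fx"]*q[0]/-q[2], c["cy"]-c["fy"]*q[1]/-q[2]])
def ray(c,u,v,z):
    M=np.array(c["cam_to_world"]); d=M[:3,:3]@np.array([(u-c["cx"])/c["fx"],-(v-c["cy"])/c["fy"],-1]); o=M[:3,3]
    return o+d*(z-o[2])/d[2]
E
python3 - <<'E'
from h import *
o=get_obs(); print({k:np.round(v,3).tolist() for k,v in o.items()})
for n in("top","side"):
    c=capture(n); cv2.imwrite(f"pics/{n}0.png",c["img"][:,:,::-1]); print(n,c["fx"],[k for k in c],np.round(c["cam_to_world"],2).tolist())
    for t in("cap_bar","cap","neck_top","housing"):
        for d in spot_in(t,n): print(t,round(d["score"],2),np.round(w(c,d["xyz"])),px(c,w(c,d["xyz"])))
E
```

```text
pics
{'time': 0.0, 'joint_positions': [-1.324, 0.343, 1.525, -0.0, 1.275, -0.146], 'dq': [0.0, 0.001, -0.001, 0.001, 0.0, 0.0], 'tau': [0.0, -43.124, -24.422, 0.072, 0.056, -0.0], 'tool_pos': [200.887, -484.62, 248.035], 'tcp_rot': [-3.14, -0.0, 0.393], 'contact_force': [0.204, -0.223, -0.368], 'moment': [-0.028, -0.038, 0.017], 'grip_width': 92.053}
top 468.63773362628467 ['img', 'fx', 'fy', 'cx', 'cy', 'cam_to_world'] [[0.02, 0.99, -0.15, 391.49], [-1.0, 0.02, 0.02, 11.15], [0.02, 0.15, 0.99, 1076.95], [0.0, 0.0, 0.0, 1.0]]
cap_bar 0.98 [ 562. -312.   34.] [452. 242.]
cap_bar 0.82 [ 627. -233.   31.] [416. 213.]
cap_bar 0.7 [ 557. -405.   31.] [492. 245.]
cap 0.91 [ 557. -315.   34.] [453. 244.]
cap 0.65 [ 529. -168.   34.] [388. 255.]
cap 0.56 [ 624. -229.   33.] [414. 214.]
cap 0.56 [ 557. -404.   36.] [492. 245.]
neck_top 0.74 [528.  89.  97.] [272. 249.]
housing 0.59 [530.  86.  99.] [273. 248.]
housing 0.21 [346. 304.   3.] [176. 333.]
side 473.9693895212828 ['img', 'fx', 'fy', 'cx', 'cy', 'cam_to_world'] [[-0.95, 0.24, -0.19, 347.26], [-0.3, -0.74, 0.6, 533.58], [0.0, 0.63, 0.78, 831.59], [0.0, 0.0, 0.0, 1.0]]
cap_bar 0.95 [ 562. -305.   34.] [346. 171.]
cap_bar 0.79 [ 628. -225.   38.] [309. 186.]
cap_bar 0.74 [ 559. -401.   33.] [357. 147.]
cap_bar 0.63 [ 533. -154.   34.] [340. 218.]
cap 0.78 [ 563. -303.   36.] [345. 171.]
cap 0.7 [ 631. -229.   33.] [309. 186.]
cap 0.65 [ 557. -401.   31.] [358. 148.]
cap 0.64 [ 675. -331.   83.] [305. 140.]
cap 0.63 [727.  15.  64.] [226. 245.]
neck_top 0.89 [531. 117. 101.] [298. 300.]
housing 0.85 [532. 118. 102.] [297. 300.]
housing 0.58 [727.  16.  61.] [227. 246.]
```

```bash
python3 -c "
import cv2
for n,b in(('top',(100,150,560,380)),):
    i=cv2.imread(f'pics/{n}0.png')[120:360,130:550]; cv2.imwrite('pics/topc.png',cv2.resize(i,None,fx=1.9,fy=1.9,interpolation=cv2.INTER_CUBIC))
i=cv2.imread('pics/side0.png')[90:390,150:450]; cv2.imwrite('pics/sidec.png',cv2.resize(i,None,fx=2,fy=2,interpolation=cv2.INTER_CUBIC))
"
```

```text
(no output)
```

View pics/topc.png

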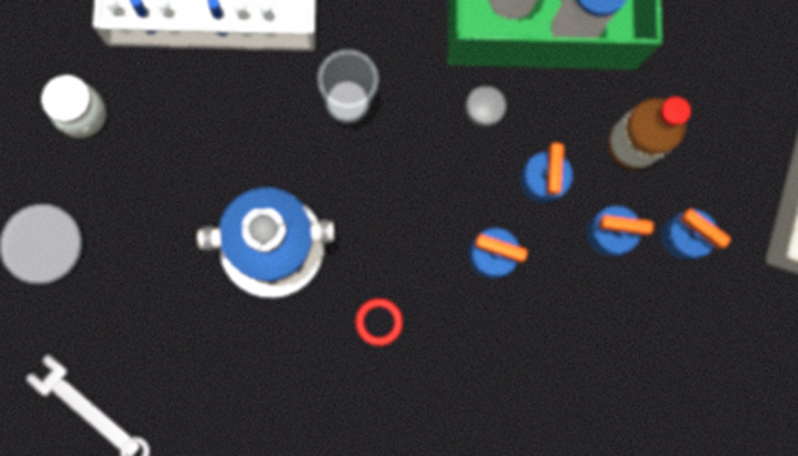

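View pics/sidec.png

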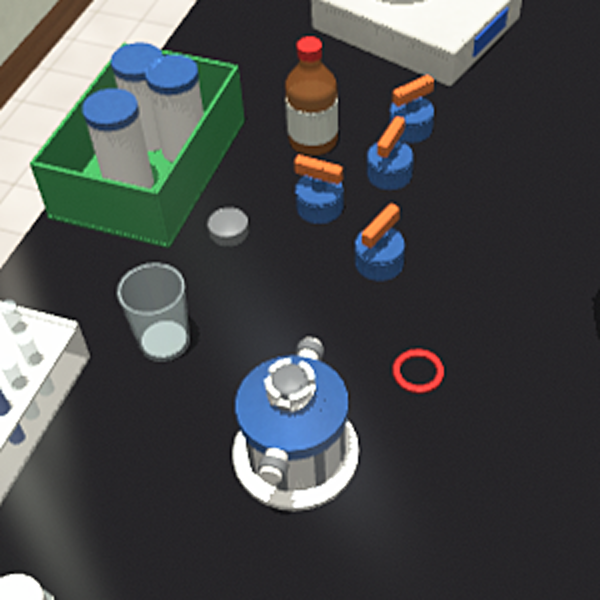

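Four look-alike caps in the top image, at full-image pixels (388,255), (453,244), (414,214) and (492,245). Their distances from the base are about 555, 643, 669 and 689 mm. The one at (388,255), at the far left of the group, is nearest, so it is the one meant. I'll confirm that in a wrist crop.

```bash
python3 - <<'E'
from h import *
t=capture("top"); s=capture("side")
for c,z in((t,None),): 
  f=lambda u,v,z: np.round(ray(t,130+u/1.9,120+v/1.9,z),1)
  g=lambda u,v,z: np.round(ray(s,150+u/2,90+v/2,z),1)
# segment: orange, blue
for n,c in(("top",t),("side",s)):
    hsv=cv2.cvtColor(c["img"],cv2.COLOR_RGB2HSV); m=cv2.inRange(hsv,(5,120,100),(20,255,255))
    k,l,st,ce=cv2.connectedComponentsWithStats(m)
    for i in range(1,k):
        if st[i,4]<40: continue
        ys,xs=np.nonzero(l==i); P=np.array([ray(c,x,y,72 if n=="top" else 66) for x,y in zip(xs,ys)])[:,:2]
        e=np.linalg.svd(P-P.mean(0),full_matrices=False)[2][0]
        print(n,ce[i].round(),st[i,4],P.mean(0).round(1),"ang",round(np.arctan2(e[1],e[0]),3))
print("neck top",f(264,230,132),g(293,380,132))
print(get_obs()["tool_pos"])
E
python3 -m handwheel '[[[40,40,0],[0,0,0]],[[40,40,0],[0,0,0]],[[40,40,0],[0,0,0]],[[40,40,0],[0,0,0]],[[40,40,0],[0,0,0]],[[40,40,0],[0,0,0]],[[40,40,0],[0,0,0]],[[20,25,0],[0,0,0]],[[0,0,0],[0,0,0]],[[0,0,0],[0,0,0]]]' 0
python3 - <<'E'
from h import *
c=capture("wrist"); cv2.imwrite("pics/w1.png",c["img"][:,:,::-1])
print(np.round(c["cam_to_world"],2).tolist(),c["fx"])
for d in spot_in("cap_bar","wrist"): p=w(c,d["xyz"]);print(d["score"],p.round(),px(c,p))
E
```

```text
top [474. 187.] 513 [ 680.7 -353.5] ang -2.459
top [422. 207.] 187 [ 631.7 -236.2] ang 3.031
top [502. 240.] 223 [ 561.3 -411. ] ang -2.186
top [461. 238.] 195 [ 563.9 -320.8] ang -1.651
top [394. 250.] 189 [ 533.8 -174.2] ang -1.867
side [251.  60.] 86 [ 959.6 -653.4] ang 3.1
side [223.  61.] 45 [1037.8 -620.5] ang -3.13
side [305. 131.] 363 [ 693.6 -382.2] ang 1.958
side [356. 134.] 182 [ 565.7 -410.3] ang 1.05
side [345. 158.] 148 [ 568.4 -316.6] ang 1.521
side [309. 174.] 221 [ 633.2 -236.2] ang 2.976
side [340. 202.] 202 [ 538.2 -171. ] ang 1.341
neck top [539.2  92.7 132. ] [540.3  96.  132. ]
[ 200.99271175 -485.0206524   248.75461891]
time: 1.85
tool_pos: [500.6, -180.4, 248.7]
tcp_rot: [3.141, 0.001, 0.393]
contact_force: [0.1, -0.4, 1.6]
grip_width: 91.7
[[0.38, 0.9, 0.23, 559.74], [-0.92, 0.37, 0.09, -155.82], [0.0, -0.24, 0.97, 384.66], [0.0, 0.0, 0.0, 1.0]] 366.0274693005004
0.96 [ 628. -233.   35.] [424. 117.]
0.93 [ 564. -402.   31.] [546. 249.]
0.84 [ 563. -309.   35.] [465. 215.]
0.72 [ 540. -177.   34.] [329. 184.]
```

View pics/w1.png

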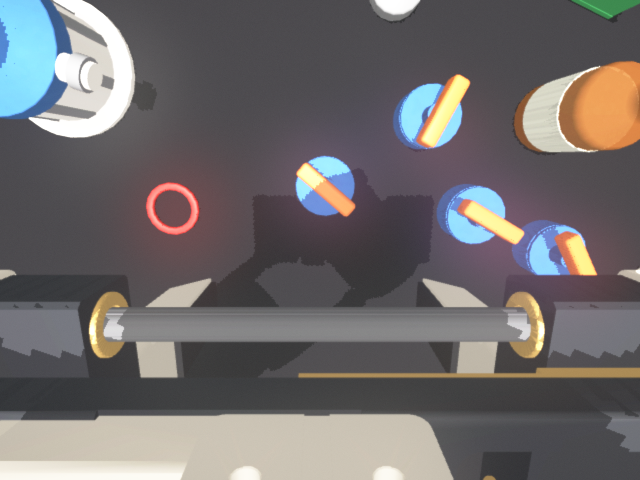

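The wrist picture shows the four caps at (326,188), (430,117), (472,214) and (556,250). The one at (326,188), next to the red ring at (172,209), is the leftmost in the top view and nearest the base. I'll measure its bar with an enlarged crop.

Run:
```python
from h import *
c=capture("wrist"); i=c["img"]
cr=i[140:240,270:380]; cv2.imwrite("pics/w1c.png",cv2.resize(cr,None,fx=5,fy=5,interpolation=cv2.INTER_CUBIC)[:,:,::-1])
hsv=cv2.cvtColor(i,cv2.COLOR_RGB2HSV); 
m=cv2.inRange(hsv,(5,120,60),(22,255,255)); k,l,st,ce=cv2.connectedComponentsWithStats(m)
for j in range(1,k):
    if st[j,4]>100:
        ys,xs=np.nonzero(l==j); P=np.array([[x,y] for x,y in zip(xs,ys)],np.float32); r=cv2.minAreaRect(P); b=cv2.boxPoints(r)
        Q=np.array([ray(c,x,y,72) for x,y in b])[:,:2]; a=Q[1]-Q[0];d=Q[2]-Q[1]; e=a if np.hypot(*a)>np.hypot(*d) else d
        print(ce[j].round(),r[1],Q.mean(0).round(1),"ang",round(np.arctan2(e[1],e[0])%np.pi,3))
b=cv2.inRange(hsv,(100,100,60),(125,255,255)); k,l,st,ce=cv2.connectedComponentsWithStats(b)
for j in range(1,k):
    if st[j,4]>300: print("blue",ce[j].round(),st[j],[ray(c,*ce[j],z)[:2].round(1).tolist() for z in(34,)])
```

```text
[603. 107.] (89.0, 81.0) [ 681.9 -351.3] ang 0.602
[437. 108.] (21.271160125732422, 79.83968353271484) [ 630.7 -236.5] ang 3.057
[522. 120.] (65.00767517089844, 25.643117904663086) [ 651.5 -302.9] ang 0.554
[333. 195.] (68.18894958496094, 16.363258361816406) [ 537.  -174.2] ang 1.248
[476. 216.] (65.34541320800781, 15.185906410217285) [ 565.8 -314.9] ang 1.424
[570. 253.] (53.224632263183594, 24.53655433654785) [ 567.6 -401.8] ang 0.957
[106. 324.] (32.27142333984375, 65.91324615478516) [344.  -35.4] ang 0.147
[530. 350.] (15.91305923461914, 24.78351402282715) [ 473.2 -411.9] ang 2.7
[517. 373.] (8.0, 339.0) [ 428.8 -370.1] ang 1.961
blue [48. 21.] [   5    0   66   59 1026] [[575.2, 97.7]]
blue [ 41. 100.] [  0  69  67  50 860] [[510.1, 90.4]]
blue [410. 118.] [393  83  50  65 700] [[622.3, -222.7]]
blue [341. 179.] [307 156  47  43 483] [[548.3, -186.3]]
blue [459. 209.] [ 437  184   68   59 1088] [[565.4, -302.2]]
blue [317. 204.] [299 190  38  25 481] [[517.9, -174.1]]
blue [545. 251.] [ 525  223   57   52 1337] [[561.2, -401.5]]
```

View pics/w1c.png

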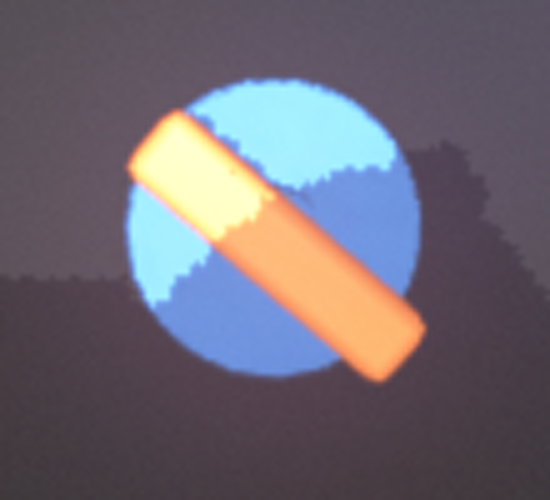

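```bash
python3 -m handwheel '[[[8,2,-25],[0,0,0.172]],[[8,2,-25],[0,0,0.172]],[[8,2,-25],[0,0,0.171]],[[8,1,-25],[0,0,0.171]],[[4,0,0],[0,0,0.171]],[[0,0,0],[0,0,0]],[[0,0,0],[0,0,0]]]' 0.35
python3 - <<'E'
from h import *
c=capture("wrist"); i=c["img"]; cv2.imwrite("pics/w2.png",i[:,:,::-1])
hsv=cv2.cvtColor(i,cv2.COLOR_RGB2HSV); 
m=cv2.inRange(hsv,(5,120,60),(22,255,255)); k,l,st,ce=cv2.connectedComponentsWithStats(m)
for j in range(1,k):
    if st[j,4]>300:
        ys,xs=np.nonzero(l==j); P=np.array([[x,y] for x,y in zip(xs,ys)],np.float32); r=cv2.minAreaRect(P); b=cv2.boxPoints(r)
        Q=np.array([ray(c,x,y,72) for x,y in b])[:,:2]; a=Q[1]-Q[0];d=Q[2]-Q[1]; e=a if np.hypot(*a)>np.hypot(*d) else d
        print(ce[j].round(),r[1],np.hypot(*a),np.hypot(*d),Q.mean(0).round(1),"ang",round(np.arctan2(e[1],e[0])%np.pi,3))
o=get_obs();print(o["tool_pos"],o["tcp_rot"],o["joint_positions"],o["contact_force"])
E
```

```text
time: 2.88
tool_pos: [536.8, -173.6, 149.1]
tcp_rot: [3.141, 0.0, 1.246]
contact_force: [-0.0, 0.0, 0.9]
grip_width: 59.8
[318. 264.] (91.11053466796875, 22.24807357788086) 13.068132786576129 57.4902051853984 [ 537.3 -171.9] ang 1.266
[178. 321.] (64.0, 20.0) 12.377010041875682 44.29633765850813 [ 441.5 -183.2] ang 1.161
[530. 373.] (8.0, 175.0) 114.72081013911536 6.04106571031813 [ 640.9 -286.4] ang 2.815
[294. 375.] (151.0, 2.0) 1.4896484212502366 99.27976397461734 [ 498.9 -240.6] ang 2.815
[ 536.83711961 -173.49553657  149.21243507] [3.14074724e+00 1.00971300e-04 1.24636709e+00] [-4.48424101e-01  5.07334423e-01  1.55464116e+00  4.95027985e-06
  1.07876566e+00 -1.23997242e-01] [0.46555278 0.34098748 0.27290315]
```

View pics/w2.png

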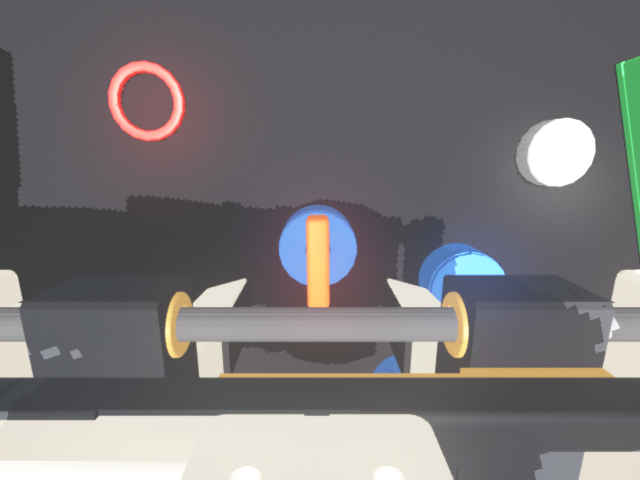

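The bar sits centred between the jaws at pixel (318,262), with its full 57 mm length visible. Now descend and grip.

```bash
python3 -m handwheel '[[[0,1,-25],[0,0,0.015]],[[0,0,-25],[0,0,0]],[[0,0,-20],[0,0,0]],[[0,0,-13],[0,0,0]],[[0,0,0],[0,0,0]]]' 0.35
python3 -m handwheel '[[[0,0,0],[0,0,0]],[[0,0,0],[0,0,0]],[[0,0,0],[0,0,0]],[[0,0,0],[0,0,0]],[[0,0,0],[0,0,0]]]' 1
python3 -m handwheel '[[[0,0,15],[0,0,0]],[[0,0,30],[0,0,0]],[[0,0,40],[0,0,0]],[[0,0,45],[0,0,0]],[[0,0,0],[0,0,0]]]'
python3 -c "
from h import *
o=get_obs();print(o)"
```

```text
time: 3.55
tool_pos: [536.6, -172.0, 65.3]
tcp_rot: [-3.14, -0.0, 1.264]
contact_force: [0.3, -0.1, -0.3]
grip_width: 59.4
time: 4.18
tool_pos: [537.2, -172.1, 65.9]
tcp_rot: [3.141, 0.0, 1.265]
contact_force: [1.2, -0.5, 0.1]
grip_width: 16.4
time: 4.8
tool_pos: [538.7, -172.8, 200.3]
tcp_rot: [3.133, 0.001, 1.265]
contact_force: [0.3, 0.5, -2.2]
grip_width: 16.6
{'time': 4.8, 'joint_positions': array([-4.45836983e-01,  4.52928181e-01,  1.49105982e+00,  4.41220859e-05,
        1.18927658e+00, -1.39954710e-01]), 'dq': array([-0.00230556,  0.05482207,  0.0796752 , -0.00021507, -0.04366126,
        0.00093018]), 'tau': array([ 8.02506180e-02, -5.03735161e+01, -2.50737584e+01,  7.30053498e-02,
        5.23045063e-01, -1.66643302e-03]), 'tool_pos': array([ 538.65853864, -172.75094077,  200.29149374]), 'tcp_rot': array([3.13334027e+00, 1.12105536e-03, 1.26489317e+00]), 'contact_force': array([ 0.28981848,  0.45554782, -2.24571188]), 'moment': array([ 0.00947972, -0.11204446,  0.0066004 ]), 'grip_width': 16.57378731226532}
```

```bash
python3 -m handwheel '[[[0,10,20],[0,0,0]],[[-5,30,20],[0,0,0]],[[-6,40,0],[0,0,0]],[[-6,40,0],[0,0,0]],[[-6,35,0],[0,0,0]],[[-4,25,0],[0,0,0]],[[0,0,0],[0,0,0]],[[0,0,0],[0,0,0]],[[0,0,0],[0,0,0]]]'
python3 - <<'E'
from h import *
c=capture("wrist"); i=c["img"]; cv2.imwrite("pics/w3.png",i[:,:,::-1])
for t in("neck_top","thread_mouths","cap"):
  for d in spot_in(t,"wrist"): p=w(c,d["xyz"]);print(t,d["score"],p.round(),px(c,p))
o=get_obs();print(o["tool_pos"],o["tcp_rot"],o["contact_force"],o["moment"],c["cam_to_world"].round(3).tolist(),px(c,[539.5,94,132]))
u,v=px(c,[539.5,94,132]).astype(int)
cv2.imwrite("pics/w3c.png",cv2.resize(i[max(v-60,0):v+60,u-80:u+80],None,fx=5,fy=5,interpolation=cv2.INTER_CUBIC)[:,:,::-1]); print(u-80,max(v-60,0))
E
```

```text
time: 5.92
tool_pos: [510.0, 7.1, 235.5]
tcp_rot: [-3.141, 0.0, 1.264]
contact_force: [0.5, -0.1, -1.2]
grip_width: 16.3
neck_top 0.7 [547.  94. 102.] [330. 111.]
thread_mouths 0.88 [544.  93.  98.] [327. 116.]
cap 0.91 [512.  24. 201.] [312. 257.]
cap 0.35 [742.   9.  67.] [593. 146.]
[510.01515084   7.434845   235.65569882] [-3.14152075e+00  9.18006270e-05  1.26389680e+00] [ 0.17429777 -0.00601173 -1.46007057] [ 0.02982316 -0.07665389  0.00423948] [[0.953, 0.294, 0.074, 528.744], [-0.303, 0.924, 0.232, 68.773], [0.0, -0.244, 0.97, 371.486], [0.0, 0.0, 0.0, 1.0]] [321. 110.]
241 50
```

View pics/w3c.png

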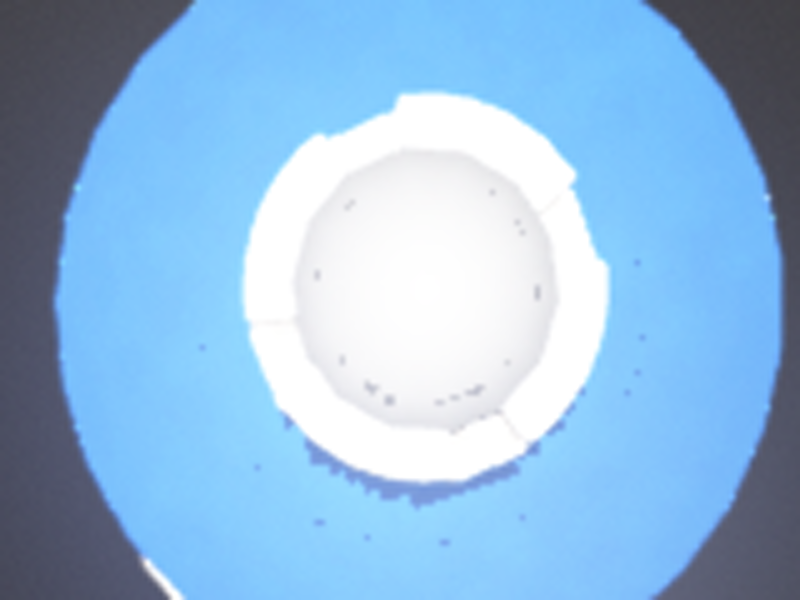

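View pics/w3.png

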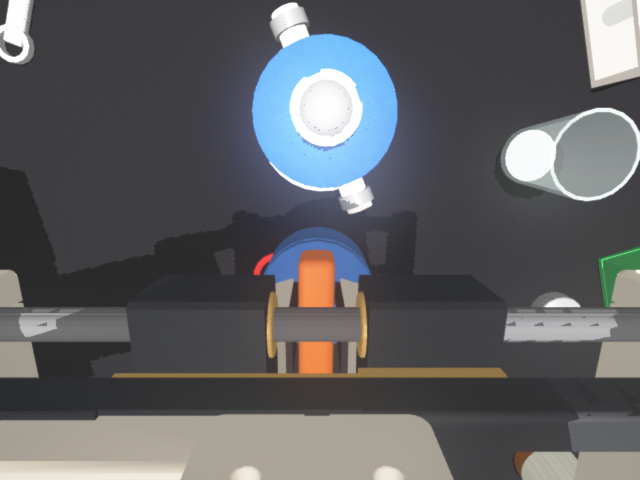

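The crop shows the white ring centred near crop (426,274). Its notches (mouths) are at about (360,115), (592,218), and less clearly (515,460) and (262,365). In the full view the held cap is straight in the jaws, with the bar at (317,300). Next I fit centres by model projection.

```bash
cat > fit.py <<'E'
from h import *
from scipy.optimize import minimize
a=np.linspace(0,2*np.pi,60)
def proj(c,P):
    q=(P-c["cam_to_world"][:3,3])@c["cam_to_world"][:3,:3]
    return np.c_[c["cx"]+c["fx"]*q[:,0]/-q[:,2], c["cy"]-c["fy"]*q[:,1]/-q[:,2]]
def hull(c,x,y,circ,sh):
    P=np.vstack([np.c_[x+r*np.cos(a),y+r*np.sin(a),0*a+z] for r,z in circ])
    h=cv2.convexHull(proj(c,P).astype(np.float32)); m=np.zeros(sh,np.uint8)
    cv2.fillConvexPoly(m,np.round(h*16).astype(np.int32),255,cv2.LINE_AA,4); return m/255.
def fit(c,mask,circ,x0,win):
    u0,u1,v0,v1=win
    def cost(p):
        m=hull(c,*p,circ,mask.shape)[v0:v1,u0:u1]; return np.abs(m-mask[v0:v1,u0:u1]).sum()/(m.sum()+1)
    r=minimize(cost,x0,method="Nelder-Mead",options=dict(initial_simplex=np.array([x0,[x0[0]+5,x0[1]],[x0[0],x0[1]+5]]))); return r.x,r.fun
E
python3 - <<'E'
from fit import *
for n in("wrist","top","side"):
    c=capture(n); hsv=cv2.cvtColor(c["img"],cv2.COLOR_RGB2HSV); x0=np.array([541,95.])
    u,v=px(c,[541,95,130]).astype(int); blue=cv2.inRange(hsv,(95,90,40),(130,255,255))
    m=(blue==0).astype(float); R={"wrist":52,"top":18,"side":21}[n]
    x,f=fit(c,m,[(22,132),(22,106)],x0,(u-R,u+R,v-R,v+R)); print(n,x.round(1),round(f,3))
    m=(blue>0).astype(float)
    if n=="wrist":
        o=get_obs(); p=o["tool_pos"]; z=p[2]-3
        print("cap in hand",[(lambda r:((r[0]-p[:2]).round(1),round(r[1],3)))(fit(c,m,[(28,z-28),(28,z-62)],p[:2]+np.array(d),(262,378,215,272))) for d in((0,0),(2,2))])
        print("cap vs blue count",m[215:272,262:378].sum())
        for uv in((360,115),(592,218),(515,460),(262,365),(426,274)):
            q=ray(c,241+uv[0]/5,50+uv[1]/5,132)[:2]; d=q-x; print(uv,q.round(1),np.hypot(*d).round(1),"ang",np.arctan2(d[1],d[0]).round(3))
E
```

```text
wrist [542.8  94.2] 0.04
cap in hand [(array([-1. , -2.1]), np.float64(0.238)), (array([-1. , -2.2]), np.float64(0.238))]
cap vs blue count 2690.0
(360, 115) [541.4 115.7] 21.6 ang 1.635
(592, 218) [564.9  96.1] 22.2 ang 0.087
(515, 460) [547.8  71.7] 23.0 ang -1.351
(262, 365) [521.1  92.1] 21.8 ang -3.048
(426, 274) [543.7  96.1] 2.1 ang 1.155
top [550.   93.4] 1.464
side [547.4  89.2] 0.831
```

Run:
```python
from fit import *
for n in("top","side"):
    c=capture(n); i=cv2.imread(f"pics/{n}0.png"); hsv=cv2.cvtColor(i,cv2.COLOR_BGR2HSV); x0=np.array([541,95.])
    u,v=px(c,[541,95,130]).astype(int); blue=cv2.inRange(hsv,(95,90,40),(130,255,255)); R={"top":14,"side":17}[n]
    x,f=fit(c,(blue==0)*1.,[(22,132),(22,106)],x0,(u-R,u+R,v-R,v+R)); print(n,x.round(1),round(f,3))
c=capture("wrist"); hsv=cv2.cvtColor(c["img"],cv2.COLOR_RGB2HSV)
m=(cv2.inRange(hsv,(95,90,20),(130,255,255))|cv2.inRange(hsv,(5,120,60),(22,255,255)))>0
p=get_obs()["tool_pos"]; z=p[2]-3
for win in((276,366,215,272),(276,366,215,262),(285,366,215,268)):
    r=fit(c,m*1.,[(28,z-28),(28,z-62)],p[:2],win); d=r[0]-p[:2]; t=np.array([np.cos(1.264),np.sin(1.264)]); print(d.round(2),"along bar",(d@t).round(2),"perp",(d@[-t[1],t[0]]).round(2),r[1].round(3))
# bar ends along
m2=cv2.inRange(hsv,(5,120,60),(22,255,255)); ys,xs=np.nonzero(m2[235:300,290:345]); v=ys.min()+235; print("bar far end row",v,"along",((ray(c,317,v,z+10)[:2]-p[:2])@t).round(2), ((ray(c,xs.mean()+290,v+10,z+10)[:2]-p[:2])@[-t[1],t[0]]).round(2))
```

```text
top [542.6  95.1] 0.06
side [547.4  88.9] 0.44
[-1.   -2.16] along bar -2.36 perp 0.3 0.036
[-1.02 -2.15] along bar -2.36 perp 0.32 0.041
[-0.98 -2.2 ] along bar -2.39 perp 0.27 0.039
bar far end row 251 along 30.65 1.0
```

```bash
python3 -m handwheel '[[[8,22,0],[0,0,0.129]],[[8,23,0],[0,0,0.129]],[[8,23,0],[0,0,0.129]],[[9,22,-6],[0,0,0]],[[0,0,-10],[0,0,0]],[[0,0,-10],[0,0,0]],[[0,0,-5],[0,0,0]],[[0,0,0],[0,0,0]],[[0,0,0],[0,0,0]],[[0,0,0],[0,0,0]]]'
python3 - <<'E'
from fit import *
o=get_obs();print(o["tool_pos"],o["tcp_rot"],o["contact_force"],o["moment"])
s=capture("side");i=s["img"]
u,v=px(s,[542,95,150]).astype(int); cv2.imwrite("pics/s4.png",cv2.resize(i[v-70:v+70,u-80:u+80],None,fx=4,fy=4,interpolation=cv2.INTER_CUBIC)[:,:,::-1])
E
python3 -m handwheel '[[[0,0,-3],[0,0,0]],[[0,0,-2],[0,0,0]],[[0,0,0],[0,0,0]]]'
```

```text
time: 7.68
tool_pos: [543.2, 97.8, 205.2]
tcp_rot: [3.141, 0.0, 1.652]
contact_force: [-0.1, -0.9, -1.9]
grip_width: 16.6
[543.16204294  97.84345872 205.15408111] [3.14070418e+00 4.98656973e-05 1.65160267e+00] [-0.0829575  -0.89403035 -1.85690313] [ 0.01379261 -0.07888755  0.0022087 ]
time: 8.1
tool_pos: [542.8, 98.0, 199.4]
tcp_rot: [-3.141, -0.0, 1.652]
contact_force: [-0.3, -0.2, -1.6]
grip_width: 16.6
```

View pics/s4.png

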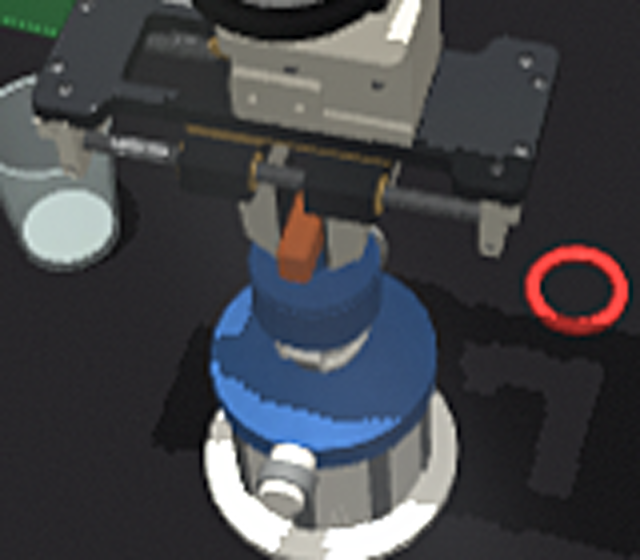

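The cap hangs square over the neck, with the rim at crop (315,320) and no offset visible. I continue down gently.

```bash
python3 -m handwheel '[[[0,-0.8,-1.5],[0,0,0]],[[0,0,-1.5],[0,0,0]],[[0,0,0],[0,0,0]]]'
python3 -m handwheel '[[[0,0,-1.5],[0,0,0]],[[0,0,-1.5],[0,0,0]],[[0,0,0],[0,0,0]]]'
python3 -m handwheel '[[[0,0,-1],[0,0,0]],[[0,0,-1],[0,0,0]],[[0,0,0],[0,0,0]]]'
```

```text
time: 8.48
tool_pos: [542.9, 97.1, 196.6]
tcp_rot: [-3.141, 0.0, 1.652]
contact_force: [0.3, -0.0, -1.0]
grip_width: 16.2
time: 8.85
tool_pos: [542.9, 97.2, 193.6]
tcp_rot: [-3.141, -0.0, 1.652]
contact_force: [-0.4, -0.1, -1.7]
grip_width: 16.4
time: 9.22
tool_pos: [542.9, 97.2, 191.6]
tcp_rot: [-3.141, -0.0, 1.652]
contact_force: [0.4, -0.0, -1.5]
grip_width: 16.5
```

```bash
python3 -m handwheel '[[[0,0,-1],[0,0,0]],[[0,0,-1],[0,0,0]],[[0,0,0],[0,0,0]]]'
python3 -m handwheel '[[[0,0,-1],[0,0,0]],[[0,0,-1],[0,0,0]],[[0,0,0],[0,0,0]]]'
python3 -m handwheel '[[[0,0,-1],[0,0,0]],[[0,0,-0.5],[0,0,0]],[[0,0,0],[0,0,0]]]'
```

```text
time: 9.6
tool_pos: [542.9, 97.2, 189.6]
tcp_rot: [-3.142, -0.0, 1.652]
contact_force: [-0.4, 0.3, -1.8]
grip_width: 16.6
time: 9.98
tool_pos: [542.9, 97.2, 187.6]
tcp_rot: [-3.141, 0.0, 1.652]
contact_force: [1.4, 0.2, -2.4]
grip_width: 16.8
time: 10.35
tool_pos: [542.9, 97.2, 186.2]
tcp_rot: [-3.142, -0.0, 1.652]
contact_force: [0.6, 0.3, -1.7]
grip_width: 16.7
```

```bash
python3 -m handwheel '[[[0,0,-1],[0,0,0]],[[0,0,-1],[0,0,0]],[[0,0,0],[0,0,0]]]'
python3 -m handwheel '[[[0,0,-1],[0,0,0]],[[0,0,-1],[0,0,0]],[[0,0,0],[0,0,0]]]'
python3 -m handwheel '[[[0,0,-1],[0,0,0]],[[0,0,-1],[0,0,0]],[[0,0,0],[0,0,0]]]'
```

```text
time: 10.72
tool_pos: [542.9, 97.2, 184.1]
tcp_rot: [-3.141, -0.0, 1.652]
contact_force: [0.2, 0.5, -0.9]
grip_width: 16.5
time: 11.1
tool_pos: [542.9, 97.2, 182.1]
tcp_rot: [-3.141, 0.0, 1.652]
contact_force: [-0.2, -0.7, -2.1]
grip_width: 16.9
time: 11.48
tool_pos: [542.9, 97.2, 180.1]
tcp_rot: [-3.141, 0.0, 1.652]
contact_force: [0.5, -0.2, -2.9]
grip_width: 16.6
```

It dropped straight into a start. I'll find the floor.

```bash
python3 -m handwheel '[[[0,0,-0.8],[0,0,0]],[[0,0,0],[0,0,0]]]'
python3 -m handwheel '[[[0,0,-0.8],[0,0,0]],[[0,0,0],[0,0,0]]]'
python3 -m handwheel '[[[0,0,-0.6],[0,0,0]],[[0,0,0],[0,0,0]]]'
python3 -c "
from h import *
o=get_obs();print(o['tool_pos'],o['contact_force'],o['moment'])"
```

```text
time: 11.72
tool_pos: [543.0, 97.2, 179.4]
tcp_rot: [3.142, 0.0, 1.652]
contact_force: [0.1, -0.1, -2.1]
grip_width: 16.4
time: 11.98
tool_pos: [543.0, 97.2, 178.8]
tcp_rot: [3.141, -0.0, 1.652]
contact_force: [-0.0, -0.5, -0.8]
grip_width: 16.6
time: 12.22
tool_pos: [543.2, 97.2, 178.5]
tcp_rot: [3.141, -0.0, 1.652]
contact_force: [0.3, -0.3, 3.0]
grip_width: 16.8
[543.15052831  97.23365919 178.51075717] [ 0.27814987 -0.26543662  2.97821768] [0.04738573 0.05287585 0.04886368]
```

```bash
cat > m.sh <<'E'
python3 -c "
from h import *
o=get_obs();print('M',o['moment'].round(3),'F',o['contact_force'].round(1),o['tool_pos'].round(1),o['tcp_rot'].round(3),'j6',o['joint_positions'][5].round(2))"
E
python3 -m handwheel '[[[0.25,0,0.2],[0,0,-0.1]],[[0,0,0],[0,0,0]]]'; sh m.sh
python3 -m handwheel '[[[0.25,-0.1,-0.3],[0,0,-0.1]],[[0,0,0],[0,0,0]]]'; sh m.sh
python3 -m handwheel '[[[0.2,-0.05,-0.4],[0,0,-0.08]],[[0,0,0],[0,0,0]]]'; sh m.sh
```

```text
time: 12.48
tool_pos: [543.5, 97.2, 178.5]
tcp_rot: [3.141, -0.0, 1.552]
contact_force: [-1.1, -0.7, 2.5]
grip_width: 16.5
M [ 0.016 -0.105 -0.073] F [-1.1 -0.7  2.5] [543.5  97.2 178.5] [ 3.141 -0.     1.552] j6 0.06
time: 12.72
tool_pos: [544.0, 97.0, 178.3]
tcp_rot: [3.14, -0.0, 1.454]
contact_force: [1.4, -0.5, 4.3]
grip_width: 16.4
M [-0.113 -0.34  -0.052] F [ 1.4 -0.5  4.3] [544.   97.  178.3] [ 3.14  -0.     1.454] j6 0.15
time: 12.98
tool_pos: [543.9, 97.0, 177.8]
tcp_rot: [3.141, -0.0, 1.375]
contact_force: [1.0, 0.3, 3.9]
grip_width: 16.5
M [ 0.068 -0.164 -0.094] F [1.  0.3 3.9] [543.9  97.  177.8] [ 3.141 -0.     1.375] j6 0.23
```

```bash
python3 -m handwheel '[[[0.15,-0.05,-0.2],[0,0,-0.06]],[[0,0,0],[0,0,0]]]'; sh m.sh
python3 -m handwheel '[[[0.15,-0.05,-0.3],[0,0,-0.06]],[[0,0,0],[0,0,0]]]'|head -1; sh m.sh
python3 -m handwheel '[[[0.1,-0.05,-0.2],[0,0,-0.05]],[[0,0,0],[0,0,0]]]'|head -1; sh m.sh
```

```text
time: 13.22
tool_pos: [543.8, 97.0, 177.4]
tcp_rot: [3.142, 0.0, 1.315]
contact_force: [0.6, -0.8, 3.4]
grip_width: 16.4
M [-0.021 -0.079 -0.075] F [ 0.6 -0.8  3.4] [543.8  97.  177.4] [3.142 0.    1.315] j6 0.29
time: 13.48
M [-0.062 -0.037 -0.063] F [-0.3 -0.2  2.9] [543.9  96.9 177. ] [-3.141  0.     1.255] j6 0.35
time: 13.72
M [-0.01  -0.046 -0.057] F [-0.   0.4  1.6] [544.   96.8 176.8] [-3.141  0.     1.204] j6 0.4
```

```bash
python3 -m handwheel '[[[0.1,-0.05,-0.2],[0,0,-0.05]],[[0,0,0],[0,0,0]]]'|head -1; sh m.sh
python3 -m handwheel '[[[0.1,-0.05,-0.2],[0,0,-0.05]],[[0,0,0],[0,0,0]]]'|head -1; sh m.sh
python3 -m handwheel '[[[0.1,-0.05,-0.2],[0,0,-0.05]],[[0,0,0],[0,0,0]]]'|head -1; sh m.sh
```

```text
time: 13.98
M [ 0.01  -0.162  0.039] F [1.1 0.6 2.3] [544.2  96.8 176.6] [ 3.141 -0.     1.154] j6 0.45
time: 14.22
M [-0.087 -0.114  0.249] F [ 0.7 -0.1  3.9] [544.4  96.8 176.6] [ 3.141 -0.     1.105] j6 0.5
time: 14.48
M [-0.016 -0.104  0.237] F [-0.   0.1  5.2] [544.5  96.8 176.5] [ 3.141 -0.     1.054] j6 0.55
```

Rather a clear sign: torque rose to 0.24 N m after about 0.5–0.6 rad, with the bar 41.5 mm above the neck top. That matches the crossed bind. I turn back, lift, and go a quarter turn on, counter-clockwise for joint-6 room.

```bash
python3 -m handwheel '[[[-0.3,0.1,0.4],[0,0,0.1]],[[-0.25,0.1,0.4],[0,0,0.1]],[[-0.2,0.1,0.4],[0,0,0.1]],[[-0.2,0.1,0.4],[0,0,0.1]],[[-0.2,0.05,0.4],[0,0,0.1]],[[-0.2,0,0.4],[0,0,0.08]],[[0,0,0],[0,0,0]]]'; sh m.sh
python3 -m handwheel '[[[0,0,0.5],[0,0,0]],[[0,0,1],[0,0,0]],[[0,0,0],[0,0,0]]]'|head -1; sh m.sh
```

```text
time: 15.35
tool_pos: [542.9, 97.1, 178.5]
tcp_rot: [-3.141, 0.0, 1.633]
contact_force: [-0.2, 0.2, 2.7]
grip_width: 16.4
M [-0.071 -0.129  0.038] F [-0.2  0.2  2.7] [542.9  97.1 178.5] [-3.141  0.     1.633] j6 -0.02
time: 15.72
M [-0.054 -0.117 -0.027] F [ 0.4  0.3 -2.4] [542.7  97.2 179.6] [-3.14  -0.     1.632] j6 -0.02
```

```bash
python3 -m handwheel '[[[0,0,1],[0,0,0]],[[0,0,1],[0,0,0]],[[0,0,0],[0,0,0]]]'|head -1; sh m.sh
python3 -m handwheel '[[[0,0,2],[0,0,0]],[[0,0,2],[0,0,0]],[[0,0,0],[0,0,0]]]'|head -1; sh m.sh
python3 -m handwheel '[[[0,0,3],[0,0,0]],[[0,0,2],[0,0,0]],[[0,0,0],[0,0,0]]]'|head -1; sh m.sh
```

```text
time: 16.1
M [ 0.001 -0.102  0.002] F [ 1.1  1.1 -2.9] [543.1  97.2 182.2] [ 3.141 -0.     1.632] j6 -0.02
time: 16.48
M [ 0.01  -0.058  0.011] F [-0.1  0.4 -1.8] [543.2  97.2 186.4] [3.141 0.    1.632] j6 -0.02
time: 16.85
M [-0.022 -0.094  0.04 ] F [ 0.6 -0.6 -0.8] [543.2  97.2 191.4] [3.141 0.    1.632] j6 -0.02
```

```bash
python3 -m handwheel '[[[-0.37,-0.03,0],[0,0,0.157]],[[-0.37,-0.09,0],[0,0,0.157]],[[-0.35,-0.14,0],[0,0,0.157]],[[-0.32,-0.2,0],[0,0,0.157]],[[-0.29,-0.24,0],[0,0,0.157]],[[-0.24,-0.29,0],[0,0,0.157]],[[-0.2,-0.32,0],[0,0,0.157]],[[-0.14,-0.35,0],[0,0,0.157]],[[-0.09,-0.37,0],[0,0,0.157]],[[-0.03,-0.37,0],[0,0,0.157]],[[0,0,0],[0,0,0]],[[0,0,0],[0,0,0]]]'|head -1; sh m.sh
python3 -m handwheel '[[[0,0,-1.2],[0,0,0]],[[0,0,-1.2],[0,0,0]],[[0,0,0],[0,0,0]]]'|head -1; sh m.sh
python3 -m handwheel '[[[0,0,-1],[0,0,0]],[[0,0,-1],[0,0,0]],[[0,0,0],[0,0,0]]]'|head -1; sh m.sh
```

```text
time: 18.35
M [ 0.078 -0.163 -0.041] F [ 0.5 -0.7 -2.2] [540.7  94.8 191.1] [ 3.142  0.    -3.084] j6 -1.59
time: 18.73
M [ 0.068 -0.187 -0.016] F [ 0.8 -0.8 -2.9] [540.6  94.8 188.6] [ 3.142 -0.    -3.082] j6 -1.6
time: 19.1
M [ 0.092 -0.183  0.014] F [ 0.4 -0.1 -2. ] [540.6  94.8 186.6] [ 3.142 -0.    -3.081] j6 -1.6
```

Into a mouth again. Down to the floor.

```bash
python3 -m handwheel '[[[0,0,-1.5],[0,0,0]],[[0,0,-1.5],[0,0,0]],[[0,0,0],[0,0,0]]]'|head -1; sh m.sh
python3 -m handwheel '[[[0,0,-1.5],[0,0,0]],[[0,0,-1.5],[0,0,0]],[[0,0,0],[0,0,0]]]'|head -1; sh m.sh
python3 -m handwheel '[[[0,0,-1],[0,0,0]],[[0,0,-0.7],[0,0,0]],[[0,0,0],[0,0,0]]]'|head -1; sh m.sh
```

```text
time: 19.48
M [ 0.083 -0.192 -0.015] F [-0.1  0.  -2.9] [540.6  94.8 183.6] [ 3.141 -0.    -3.081] j6 -1.6
time: 19.85
M [ 0.128 -0.237 -0.036] F [ 0.7 -1.3 -2.4] [540.6  94.8 180.6] [ 3.141 -0.    -3.081] j6 -1.6
time: 20.23
M [ 0.078 -0.214 -0.008] F [ 1.2  0.4 -0.9] [540.7  94.8 179.1] [ 3.142  0.    -3.081] j6 -1.6
```

```bash
python3 -m handwheel '[[[0,0.24,-0.2],[0,0,-0.1]],[[0.05,0.24,-0.3],[0,0,-0.1]],[[0,0,0],[0,0,0]]]'|head -1; sh m.sh
python3 -m handwheel '[[[0.06,0.23,-0.4],[0,0,-0.1]],[[0,0,0],[0,0,0]]]'|head -1; sh m.sh
python3 -m handwheel '[[[0.08,0.22,-0.4],[0,0,-0.1]],[[0,0,0],[0,0,0]]]'|head -1; sh m.sh
```

```text
time: 20.6
M [ 0.076 -0.121 -0.091] F [ 0.6 -1.2  0.5] [540.8  95.3 178.7] [3.141 0.    3.003] j6 -1.4
time: 20.85
M [ 0.005 -0.233 -0.031] F [-0.5 -0.7  0.3] [540.8  95.5 178.3] [3.141 0.    2.904] j6 -1.3
time: 21.1
M [-0.053 -0.227 -0.058] F [ 0.4 -0.7 -2. ] [540.7  95.6 177.6] [-3.141 -0.     2.805] j6 -1.2
```

```bash
python3 -m handwheel '[[[0.05,0.11,-0.25],[0,0,-0.05]],[[0,0,0],[0,0,0]]]'|head -1; sh m.sh
python3 -m handwheel '[[[0.05,0.11,-0.25],[0,0,-0.05]],[[0,0,0],[0,0,0]]]'|head -1; sh m.sh
python3 -m handwheel '[[[0.06,0.1,-0.3],[0,0,-0.06]],[[0,0,0],[0,0,0]]]'|head -1; sh m.sh
```

```text
time: 21.35
M [ 0.017 -0.158 -0.008] F [ 1.3 -0.  -1. ] [540.8  95.7 177.4] [-3.141 -0.     2.755] j6 -1.15
time: 21.6
M [ 0.047 -0.144 -0.03 ] F [ 0.7 -1.2 -2.6] [540.9  95.9 177.1] [-3.142 -0.     2.705] j6 -1.1
time: 21.85
M [ 0.001 -0.269  0.045] F [ 0.9 -1.3 -2.3] [540.9  96.  176.9] [ 3.142 -0.     2.645] j6 -1.04
```

```bash
python3 -m handwheel '[[[0.06,0.1,-0.3],[0,0,-0.05]],[[0,0,0],[0,0,0]]]'|head -1; sh m.sh
python3 -m handwheel '[[[0.06,0.1,-0.3],[0,0,-0.05]],[[0,0,0],[0,0,0]]]'|head -1; sh m.sh
python3 -m handwheel '[[[0.07,0.1,-0.3],[0,0,-0.05]],[[0,0,0],[0,0,0]]]'|head -1; sh m.sh
```

```text
time: 22.1
M [ 0.071 -0.179  0.023] F [-0.1  0.4 -2.5] [541.   96.1 176.6] [ 3.141 -0.     2.594] j6 -0.99
time: 22.35
M [ 0.071 -0.264  0.026] F [ 0.2  0.4 -1.5] [541.1  96.2 176.3] [-3.142 -0.     2.544] j6 -0.94
time: 22.6
M [ 0.066 -0.201  0.012] F [-0.2 -0.  -1.9] [541.1  96.3 176. ] [-3.142 -0.     2.494] j6 -0.89
```

Past 0.7 rad with no resistance, so this is the good start. I keep on.

```bash
python3 -m handwheel '[[[0.14,0.19,-0.7],[0,0,-0.1]],[[0,0,0],[0,0,0]]]'|head -1; sh m.sh
python3 -m handwheel '[[[0.16,0.18,-0.7],[0,0,-0.1]],[[0,0,0],[0,0,0]]]'|head -1; sh m.sh
python3 -m handwheel '[[[0.09,0.08,-0.4],[0,0,-0.05]],[[0,0,0],[0,0,0]]]'|head -1; sh m.sh
```

```text
time: 22.85
M [-0.012 -0.143 -0.001] F [ 0.3 -1.  -2. ] [541.2  96.5 175.3] [-3.141 -0.     2.395] j6 -0.79
time: 23.1
M [-0.04  -0.16  -0.062] F [-0.2 -0.9 -2.3] [541.4  96.7 174.6] [-3.141 -0.     2.295] j6 -0.69
time: 23.35
M [-0.033 -0.158  0.008] F [ 0.4 -0.3 -1.5] [541.6  96.7 174.3] [3.142 0.    2.245] j6 -0.64
```

```bash
python3 -m handwheel '[[[0.09,0.08,-0.4],[0,0,-0.05]],[[0,0,0],[0,0,0]]]'|head -1; sh m.sh
python3 -m handwheel '[[[0.09,0.08,-0.4],[0,0,-0.05]],[[0,0,0],[0,0,0]]]'|head -1; sh m.sh
python3 -m handwheel '[[[0.1,0.07,-0.3],[0,0,-0.05]],[[0,0,0],[0,0,0]]]'|head -1; sh m.sh
```

```text
time: 23.6
M [-0.02  -0.138  0.013] F [-0.6  0.1 -1.9] [541.6  96.8 173.9] [3.142 0.    2.195] j6 -0.59
time: 23.85
M [-0.035 -0.151 -0.002] F [-0.8 -0.9 -2.3] [541.7  96.9 173.5] [3.142 0.    2.144] j6 -0.54
time: 24.1
M [-0.085 -0.192  0.007] F [ 0.7 -0.8 -2.2] [541.8  97.  173.2] [-3.142  0.     2.094] j6 -0.49
```

```bash
python3 -m handwheel '[[[0.1,0.07,-0.3],[0,0,-0.05]],[[0,0,0],[0,0,0]]]'|head -1; sh m.sh
python3 -m handwheel '[[[0.1,0.06,-0.2],[0,0,-0.05]],[[0,0,0],[0,0,0]]]'|head -1; sh m.sh
python3 -m handwheel '[[[0.08,0.05,-0.1],[0,0,-0.04]],[[0,0,0],[0,0,0]]]'|head -1; sh m.sh
```

```text
time: 24.35
M [-0.003 -0.178 -0.008] F [-0.2  0.1 -1.6] [542.   97.1 173. ] [3.141 0.    2.044] j6 -0.44
time: 24.6
M [ 0.068 -0.174  0.219] F [0.1 0.7 0.3] [542.2  97.2 172.9] [3.141 0.    1.994] j6 -0.39
time: 24.85
M [-0.112 -0.231  0.264] F [ 0.1 -0.8  2. ] [542.5  97.1 172.9] [3.141e+00 1.000e-03 1.954e+00] j6 -0.35
```

```bash
python3 -m handwheel '[[[0.1,0.05,-0.2],[0,0,-0.05]],[[0,0,0],[0,0,0]],[[0,0,0],[0,0,0]]]'|head -1; sh m.sh
```

```text
time: 25.22
M [ 0.131 -0.522  0.28 ] F [1.2 1.2 3.9] [542.7  97.3 172.8] [3.14  0.    1.904] j6 -0.29
```

```bash
python3 -m handwheel '[[[0,0,0],[0,0,0]],[[0,0,0],[0,0,0]],[[0,0,0],[0,0,0]],[[0,0,0],[0,0,0]]]' 0.4; sh m.sh
python3 -m handwheel '[[[0,0,5],[0,0,0]],[[0,0,15],[0,0,0]],[[0,0,30],[0,0,0]],[[0,0,30],[0,0,0]],[[0,0,0],[0,0,0]],[[0,0,0],[0,0,0]]]'; sh m.sh
python3 - <<'E'
from fit import *
c=capture("wrist"); cv2.imwrite("pics/w5.png",c["img"][:,:,::-1])
hsv=cv2.cvtColor(c["img"],cv2.COLOR_RGB2HSV); m=cv2.inRange(hsv,(5,120,60),(22,255,255)); m[305:]=0
k,l,st,ce=cv2.connectedComponentsWithStats(m)
for j in range(1,k):
    if st[j,4]>300:
        ys,xs=np.nonzero(l==j); r=cv2.minAreaRect(np.c_[xs,ys].astype(np.float32)); Q=np.array([ray(c,x,y,179) for x,y in cv2.boxPoints(r)])[:,:2]; a=Q[1]-Q[0];d=Q[2]-Q[1]; e=max(a,d,key=lambda q:np.hypot(*q))
        print(ce[j].round(),np.hypot(*a),np.hypot(*d),Q.mean(0).round(1),"ang",round(np.arctan2(e[1],e[0])%np.pi,3))
E
```

```text
time: 25.72
tool_pos: [542.1, 97.2, 172.2]
tcp_rot: [-3.141, -0.0, 1.902]
contact_force: [-0.6, -0.7, 0.1]
grip_width: 51.7
M [ 0.022 -0.111 -0.021] F [-0.6 -0.7  0.1] [542.1  97.2 172.2] [-3.141 -0.     1.902] j6 -0.29
time: 26.48
tool_pos: [541.9, 97.3, 252.3]
tcp_rot: [-3.141, -0.0, 1.902]
contact_force: [-0.7, 0.4, 0.2]
grip_width: 54.8
M [ 0.021 -0.108  0.023] F [-0.7  0.4  0.2] [541.9  97.3 252.3] [-3.141 -0.     1.902] j6 -0.29
[313. 265.] 13.613683179817794 52.239229218089676 [539.  97.] ang 2.122
```

View pics/w5.png

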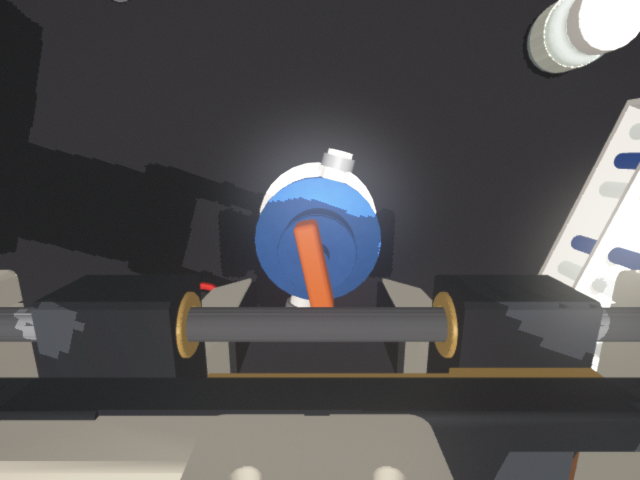

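The picture shows the cap seated on the blue head, with the bar at (313,265). The bar slipped about 0.2 rad in the pads at the stop. I regrip once, aligned to the bar, to confirm the dead stop.

```bash
python3 -m handwheel '[[[0,0,-25],[0,0,0.09]],[[0,0,-25],[0,0,0.09]],[[0,0,-20],[0,0,0]],[[0,0,-9.5],[0,0,0]],[[0,0,0],[0,0,0]]]'; sh m.sh
python3 -m handwheel '[[[0,0,0],[0,0,0]],[[0,0,0],[0,0,0]],[[0,0,0],[0,0,0]],[[0,0,0],[0,0,0]]]' 1 ; sh m.sh
python3 -m handwheel '[[[0,0,0],[0,0,-0.05]],[[0,0,0],[0,0,0]]]'|head -1; sh m.sh
```

```text
time: 27.15
tool_pos: [541.8, 97.2, 172.0]
tcp_rot: [-3.14, -0.001, 2.082]
contact_force: [0.1, -0.3, 0.9]
grip_width: 55.1
M [ 0.013 -0.093 -0.038] F [ 0.1 -0.3  0.9] [541.8  97.2 172. ] [-3.140e+00 -1.000e-03  2.082e+00] j6 -0.47
time: 27.65
tool_pos: [542.3, 97.2, 173.1]
tcp_rot: [3.141, 0.0, 2.082]
contact_force: [-0.8, 0.2, -0.4]
grip_width: 19.6
M [ 0.025 -0.154  0.025] F [-0.8  0.2 -0.4] [542.3  97.2 173.1] [3.141 0.    2.082] j6 -0.47
time: 27.9
M [ 0.066 -0.263  0.175] F [0.1 0.  0.1] [542.4  97.3 173. ] [3.141 0.    2.032] j6 -0.42
```

```bash
python3 -m handwheel '[[[0,0,0],[0,0,-0.04]],[[0,0,0],[0,0,0]]]'; sh m.sh
python3 -m handwheel '[[[0,0,0],[0,0,-0.04]],[[0,0,0],[0,0,0]]]'; sh m.sh
```

```text
time: 28.15
tool_pos: [542.5, 97.3, 173.0]
tcp_rot: [3.141, 0.0, 1.993]
contact_force: [0.0, 0.1, 1.2]
grip_width: 16.4
M [ 0.123 -0.348  0.35 ] F [0.  0.1 1.2] [542.5  97.3 173. ] [3.141 0.    1.993] j6 -0.38
time: 28.4
tool_pos: [542.4, 97.5, 173.1]
tcp_rot: [3.141, -0.0, 1.954]
contact_force: [1.7, 1.6, 1.0]
grip_width: 16.7
M [ 0.35  -0.295  0.33 ] F [1.7 1.6 1. ] [542.4  97.5 173.1] [ 3.141 -0.     1.954] j6 -0.34
```

0.35 N m and dead, so it is at the stop. Release and withdraw.

```bash
python3 -m handwheel '[[[0,0,0],[0,0,0]],[[0,0,0],[0,0,0]],[[0,0,0],[0,0,0]],[[0,0,0],[0,0,0]]]' 0.4; sh m.sh
python3 -m handwheel '[[[0,0,5],[0,0,0]],[[0,0,20],[0,0,0]],[[0,0,40],[0,0,0]],[[0,0,40],[0,0,0]],[[0,-40,20],[0,0,0]],[[0,-50,0],[0,0,0]],[[0,-50,0],[0,0,0]],[[0,-50,0],[0,0,0]],[[0,-40,0],[0,0,0]],[[0,0,0],[0,0,0]],[[0,0,0],[0,0,0]]]'; sh m.sh
python3 - <<'E'
from fit import *
t=capture("top");s=capture("side")
for n,c in(("top",t),("side",s)):
    i=c["img"]; hsv=cv2.cvtColor(i,cv2.COLOR_RGB2HSV); m=cv2.inRange(hsv,(5,120,70),(20,255,255)); k,l,st,ce=cv2.connectedComponentsWithStats(m)
    for j in range(1,k):
        if st[j,4]>40:
            ys,xs=np.nonzero(l==j); P=np.array([ray(c,x,y,179 if n=="top" else 173) for x,y in zip(xs,ys)])[:,:2]; e=np.linalg.svd(P-P.mean(0),full_matrices=False)[2][0]
            if abs(P.mean(0)[1]-95)<60: print(n,ce[j].round(),P.mean(0).round(1),round(np.arctan2(e[1],e[0])%np.pi,3))
u,v=px(s,[542,95,150]).astype(int); cv2.imwrite("pics/s6.png",cv2.resize(s["img"][v-70:v+80,u-100:u+80],None,fx=4,fy=4,interpolation=cv2.INTER_CUBIC)[:,:,::-1])
E
```

```text
time: 28.9
tool_pos: [542.1, 97.2, 172.7]
tcp_rot: [-3.141, -0.0, 1.952]
contact_force: [0.2, 0.2, -1.2]
grip_width: 51.9
M [-0.053 -0.104  0.017] F [ 0.2  0.2 -1.2] [542.1  97.2 172.7] [-3.141 -0.     1.952] j6 -0.34
time: 30.28
tool_pos: [542.1, -132.4, 298.0]
tcp_rot: [3.141, -0.0, 1.952]
contact_force: [-0.1, 0.4, -0.4]
grip_width: 55.2
M [ 0.045 -0.077  0.044] F [-0.1  0.4 -0.4] [ 542.1 -132.4  298. ] [ 3.141 -0.     1.952] j6 -0.76
top [266. 237.] [539.3  94.5] 2.115
side [294. 267.] [543.1  96.9] 2.09
```

View pics/s6.png

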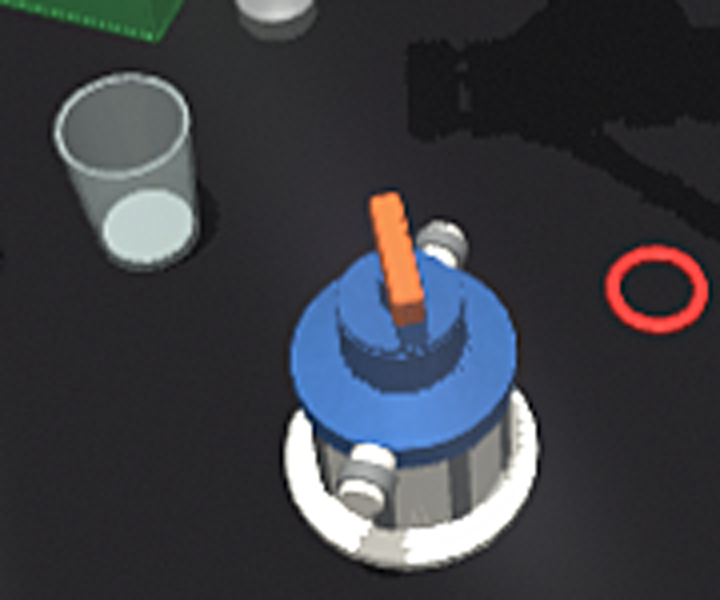

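The cap sits low and upright on the head at crop (400,300), and no white neck shows. The bar angle is unchanged after the confirming turn (2.12 before, 2.115 from top and 2.09 from side after). The beaker and the red ring are where they were, and the gripper is clear.

```bash
python3 -c "
from plant import bot; print(bot.close_job())"
```

```text
the job is handed in; nothing more can be done
None
```

The blue T-handled cap is screwed home on the neck and let go. I handed the job in at about 30 s of the 72 s allowed.

- **Which cap:** I took the one of the four look-alikes nearest the base, about 555 mm away.
- **First start:** it bound after about 0.5–0.6 rad at 0.24 N m, with the bar 41.5 mm above the neck top, so it was crossed. I turned it back, lifted it out and went a quarter turn on.
- **Second start:** it ran freely for about 1.2 rad of tool turn and sank about 5.8 mm to a dead stop.
- **Stop check:** the bar slipped about 0.2 rad in the pads at the stop, so I gripped it again in line with the bar. It held dead at 0.35 N m, and the bar angle stayed at about 2.1 rad.

**Last checks:**
- The side picture shows the cap upright and down on the head, with no white neck showing and the gripper clear.
- The bar's height at the stop, taken from the tool position, came out near 38 mm above the neck top against the nominal 37 mm. The floor of the start measured about 0.7 mm high in the same way, so I put this down to the height reading.
- The last picture showed the beaker and the red ring unmoved. I did not re-check the other bench items after the job.

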